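# Recover the steel grinding balls

## Task

Some of the three closed specimen pots hold two steel grinding balls and the rest only one light plastic ball; the pots look alike, so pick them up and judge by weight. Tip the steel balls out into the steel dish, but leave the plastic balls in their pots. Finish with all three pots standing upright on the bench pad with their lids shut, and leave the stopper, the vials, the foam cup and the labels where they are.

Things in the scene. Friction and masses are not known exactly. Their poses are not given: they have to be found in the camera images.
- pot_1: One of three alike flip-top specimen pots, opaque white, round, straight-walled: 62 mm outer diameter, rim 68 mm and top of its blue lid 72 mm above the underside, wall 2.5 mm, floor 3 mm; 57 g with lid, without contents. Origin: centre of the underside, z up its axis; x points from the lid's hinge (33 mm out, level with the rim) to its thumb tab (40 mm out, roughly towards the dish).
- pot_2: One of three alike flip-top specimen pots, opaque white, round, straight-walled: 62 mm outer diameter, rim 68 mm and top of its blue lid 72 mm above the underside, wall 2.5 mm, floor 3 mm; 57 g with lid, without contents. Origin: centre of the underside, z up its axis; x points from the lid's hinge (33 mm out, level with the rim) to its thumb tab (40 mm out, roughly towards the dish).
- pot_3: One of three alike flip-top specimen pots, opaque white, round, straight-walled: 62 mm outer diameter, rim 68 mm and top of its blue lid 72 mm above the underside, wall 2.5 mm, floor 3 mm; 57 g with lid, without contents. Origin: centre of the underside, z up its axis; x points from the lid's hinge (33 mm out, level with the rim) to its thumb tab (40 mm out, roughly towards the dish).
- lid_1 (a joint): Lid of pot_1 (58 mm, 12 g, not snapped): 0 shut, grows as it opens, stop at 2.1 rad. Hinge swings freely. Tipped past level with the hinge side uppermost, it hangs ajar, balls push it open, and it drops shut as the pot comes upright; swung past about 1.6 rad it stays open.
- lid_2 (a joint): Lid of pot_2 (58 mm, 12 g, not snapped): 0 shut, grows as it opens, stop at 2.1 rad. Hinge swings freely. Tipped past level with the hinge side uppermost, it hangs ajar, balls push it open, and it drops shut as the pot comes upright; swung past about 1.6 rad it stays open.
- lid_3 (a joint): Lid of pot_3 (58 mm, 12 g, not snapped): 0 shut, grows as it opens, stop at 2.1 rad. Hinge swings freely. Tipped past level with the hinge side uppermost, it hangs ajar, balls push it open, and it drops shut as the pot comes upright; swung past about 1.6 rad it stays open.
- pad: Square absorbent bench pad, blue edge, white middle, 260 by 260 mm, 3 mm thick, fixed. The three pots stand on it in a triangle, about 140 mm apart (at least 120 mm, centre to centre), tabs turned up to 0.8 rad either side of straight to the robot's right (-y). Origin: centre of its underside; x and y along its edges, z up.
- dish: Open stainless instrument dish for the steel balls: 240 mm (its x) by 180 mm (its y), 45 mm high, walls and floor 3 mm, rolled rim 4 mm in radius; empty at first, fixed. Origin: centre of its underside, z up. A pot holds, loose inside, either two solid steel balls, 25 mm across, 64 g each, or one white plastic ball, 25 mm, 18 g.
- blue_cap: loose blue tube stopper, 17 mm across and 22 mm high, standing on the far left corner of the pad, beside the pots; a bystander. Origin: centre of its underside
- vial_1: small glass vial with a green cap, 28 mm across, 55 mm high, standing beyond the pad; a bystander. Origin: centre of its underside
- vial_2: another small glass vial with a green cap, 28 mm across, 55 mm high, standing beyond the pad; a bystander. Origin: centre of its underside
- foam_cup: empty white foam cup, 74 mm across the rim, 80 mm high, standing beyond the pad and the dish; a bystander. Origin: centre of its underside
- label_pad: grey tray of paper labels, 50 by 90 mm and 28 mm high, lying to the right of the dish; a bystander. Origin: centre of its underside
Things that resemble listed ones, but are neither listed nor needed, are in the scene too. What is shaped like the pot_1 but brown is not meant.

How it is judged:
By the outcome, as a careful person would: the job done as asked, in the order asked, and still so for the second after the job is handed in, with the robot touching nothing.
It also fails if it takes over 67 s, if anything falls off the work surface, if the arm or the gripper's body presses on something with over 40 N, if the wrist force passes 120 N, or if a joint passes its speed limit or range.

## Robot

A 6-joint arm with a two-finger parallel gripper is mounted at the origin on the work surface. World frame = base frame: x ahead of the robot, y to its left, z up, the work surface at z = 0. Lengths are in mm, angles in rad, forces in N, time in s.
With the tool pointing down it reaches from about 300 to 850 mm from the base axis. Payload 5.4 kg.
Tool frame: the origin (TCP) lies on the centre line of the jaws, within the pads' length; the fingertips stand 19 mm ahead of it and the grasp point (between the pads) is the TCP; z points along the fingers, y is the direction in which the jaws open and shut (so a half turn about z gives the same grasp; the last joint's range is limited). The gripper opens to 85 mm and grips with 20 to 120 N. Pads are 22 mm wide; open, the fingers measure 114 mm over their backs; the gripper's body (76 mm by 85 mm) begins 54 mm behind the grasp point. The pads swing forward as they close: fully open they stand 13 mm farther back than shut.
Start: joints at [-1.529, 0.158, 1.597, -0, 1.386, -0.21], TCP at [143.237, -556.857, 250.299] pointing down, gripper open.
Joint ranges: [-2.91, 2.91], [-0.94, 2.29], [0.18, 2.7], [-1.29, 4.43], [0.17, 2.64], [-3, 3]. Speed limits (rad/s): [2.57, 2.57, 3.14, 3.14, 3.14, 3.14].

## Interface

Orientations are given as a 3x3 rotation matrix whose columns are the frame's x, y, z axes.
In Python, from rig import * gives the robot as it stands.
- The arm moves only by the tool servo_tool, never from a script. Its argument "motion" is a list of rows, each a list of 6 numbers: the shift along the tool's x, y, z in m, then the turn, a rotation vector about the tool's x, y, z in degrees. A call has 1 to 20 rows; each row shifts and turns the commanded pose from where the row before left it, along the tool's axes as they then stand; what a row does not reach is not made up. A row lasts 1/10 s, in which the tool goes at most 50 mm and 8.59 degrees, less where a joint would pass 70% of its speed; a pose out of reach is approached as far as the arm can. A call with a gripper value outside its range is refused whole. "claw" is the closure, from -1 (fully open) to 1 (shut), set as the call begins (left out, the last holds). The fingers move at their own pace and stop on an object; the grip force is fixed at half the most. Time passes only in rows, so rows that do not move let the fingers close. It gives the time, the measured TCP pose, the force and the opening at its end, in the units of the state.
- observe(): the state, without advancing time (a new reading comes with each control period).
- read_camera(name): name is "side" or "top"; returns the picture (384x512x3 uint8, red, green, blue); there is no depth.
- camera_info(name): a dict with "mtx" (3x3 intrinsics, pixels), "dist_coeffs" ([k1, k2, p1, p2, k3] as OpenCV has them; the pictures are not rectified), "R" (3x3) and "t" (3): a world point X has camera coordinates R X + t. Camera axes: x right, y down, z forward; pixel columns grow to the right and rows downward; lengths in mm; the calibration is good to about 2 mm. A picture is of the moment at which its call begins. camera_info takes no time and is no camera call.
- finish_job(): hands the job in, once; it reports no verdict.
The state is a dict: "time": time; "joints": joint angles; "dq": joint speeds; "joint_torque": joint torques, N m; "tcp_pos": TCP position; "eef_rot": TCP orientation; "contact_force": force on the tool from outside, world axes, zero at the start; "torque": the same for the moment, N m; "grip_width": finger opening in mm.
Only numpy, scipy, OpenCV 4.12 (cv2) and the standard library are available. Lean on these libraries where they do the work, as an engineer would, in place of code of your own. Each camera call takes 0.05 s, during which the arm holds its last target. There are 200 camera calls.

## Working session

There is one attempt and no reset: what is moved stays moved. The work goes in short steps, Python scripts to look and compute and a tool call to move; the robot and the scene stay as the last step left them, time stands still between calls to the robot, and variables do not carry over. Pictures are saved under pics/ and viewed, about 8 in all and at most 12, crops included, and the job is handed in when it is done.

Besides the shell and the picture viewer there is one more tool, called after "Call:" as name(argument=value, ...) on one line, values as JSON. servo_tool: Moves the arm, as the interface text tells. Its arguments: {"type":"object","properties":{"motion":{"type":"array"},"claw":{"type":"number"}},"required":["motion"]}

```bash
ls; mkdir -p pics; python3 - <<'E'
from rig import *
import cv2
for n in("top","side"):
    cv2.imwrite(f"pics/{n}0.png",cv2.resize(read_camera(n)[:,:,::-1],(800,600),interpolation=cv2.INTER_CUBIC))
    print(n,camera_info(n))
print(observe())
E
```

```text
pics
top {'mtx': array([[363.28492352,   0.        , 251.70589218],
       [  0.        , 363.28492352, 194.26276407],
       [  0.        ,   0.        ,   1.        ]]), 'dist_coeffs': array([-0.05875138,  0.        ,  0.        ,  0.        ,  0.        ]), 'R': array([[ 0.01165973, -0.99987023,  0.01111616],
       [-0.98471179, -0.01341381, -0.1736743 ],
       [ 0.17380087, -0.00892122, -0.98474041]]), 't': array([-57.96536252, 622.25241221, 992.7568876 ])}
side {'mtx': array([[375.22711524,   0.        , 254.7386844 ],
       [  0.        , 375.22711524, 189.34800522],
       [  0.        ,   0.        ,   1.        ]]), 'dist_coeffs': array([0.03329878, 0.        , 0.        , 0.        , 0.        ]), 'R': array([[-0.90330261, -0.42897159, -0.0052703 ],
       [-0.2564322 ,  0.54974678, -0.79499749],
       [ 0.34392867, -0.71677183, -0.60658983]]), 't': array([549.61961877, 260.02497209, 790.03437029])}
{'time': 0.1, 'joints': array([-1.52910684e+00,  1.59036290e-01,  1.59814046e+00, -1.52312973e-05,
        1.38618169e+00, -2.10126377e-01]), 'dq': array([ 0.00015304, -0.00280188, -0.00138657, -0.0004483 , -0.00099172,
       -0.00135584]), 'joint_torque': array([ 3.57034123e-04, -3.96990824e+01, -3.32337427e+01, -2.46603477e-04,
        4.19381890e-03, -3.38723902e-07]), 'tcp_pos': array([ 143.20710739, -556.34363835,  249.36997799]), 'eef_rot': array([[ 9.68460887e-01,  2.49165612e-01, -8.85527274e-05],
       [ 2.49165376e-01, -9.68459346e-01,  1.76362449e-03],
       [ 3.53674860e-04, -1.73006562e-03, -9.99998441e-01]]), 'contact_force': array([-0.0957899 , -0.77616473,  0.07261677]), 'torque': array([ 0.02913878,  0.01127793, -0.01263359]), 'grip_width': 85.68008538478362}
```

View pics/top0.png

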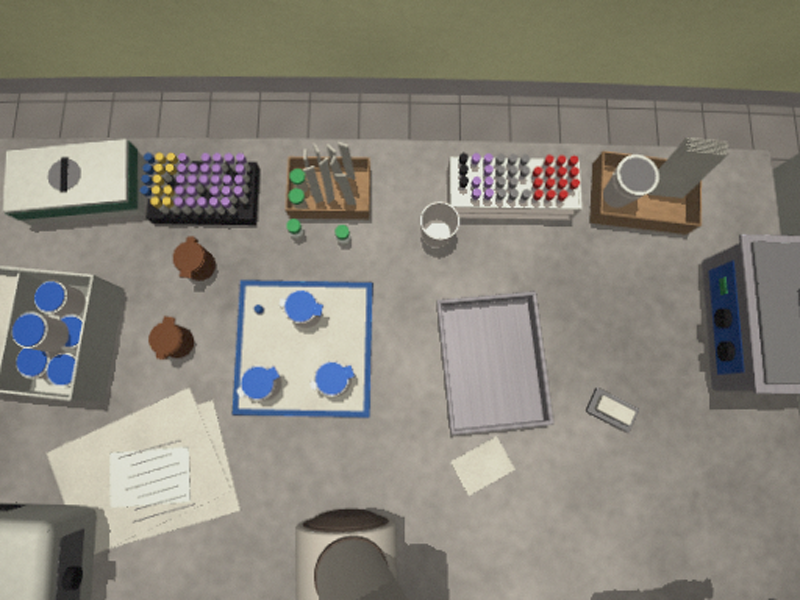

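View pics/side0.png

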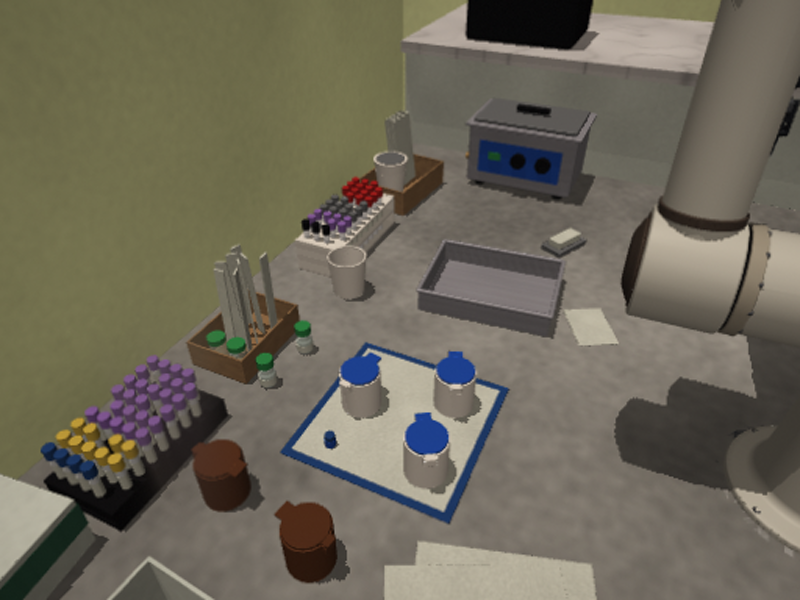

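The top view shows the three blue-lidded pots on the pad at about (302,307), (260,382) and (334,378), with the dish around (495,363). Things that could be mistaken for them are the brown pots (190,258) and (170,338), and the blue-lidded jars in the crate (50,295), (30,330), (32,362), (62,368). I choose the three on the pad and check them in a close crop.

```bash
cat > h.py <<'E'
from rig import *
import cv2, numpy as np
def back(n,uv,z):
    c=camera_info(n);R,t=np.array(c["R"]),np.array(c["t"])
    p=cv2.undistortPoints(np.array([[uv]],float),c["mtx"],c["dist_coeffs"])[0,0]
    d=R.T@np.array([p[0],p[1],1]);o=-R.T@t
    return o+d*(z-o[2])/d[2]
def proj(n,X):
    c=camera_info(n)
    return cv2.projectPoints(np.array(X,float).reshape(-1,1,3),cv2.Rodrigues(c["R"])[0],c["t"],c["mtx"],c["dist_coeffs"])[0][:,0]
E
python3 - <<'E'
from h import *
im=read_camera("top")[:,:,::-1]
a=cv2.resize(im[175:270,145:245],(800,600) and (632,600),interpolation=cv2.INTER_CUBIC)
cv2.imwrite("pics/crop1.png",a)
# blue blobs
b=im.astype(int); m=((b[:,:,0]>140)&(b[:,:,2]<70)).astype(np.uint8)
n,l,s,c=cv2.connectedComponentsWithStats(m)
for i in range(1,n):
    if s[i,4]>60: print(s[i],c[i],back("top",c[i],75))
E
```

```text
[ 22 181  19  18 261] [ 31.23754789 189.32950192] [625.14120529 585.04824672  75.        ]
[152 180  26  37 108] [157.93518519 192.11111111] [621.93592131 215.78632717  75.        ]
[174 180  64  87 474] [217.82278481 224.66244726] [532.10057922  43.45937184  75.        ]
[  8 202  20  19 303] [ 17.68976898 210.79207921] [562.30797029 618.09340305  75.        ]
[ 40 203  12  18 125] [ 46.576 210.04 ] [565.88141672 532.67831663  75.        ]
[150 218   4  30  65] [151.58461538 233.15384615] [505.78548312 227.15717101  75.        ]
[ 11 223  19  17 255] [ 19.54901961 231.01176471] [504.84210971 605.70098158  75.        ]
[ 31 227  17  19 239] [ 38.76987448 236.17154812] [491.51589702 547.61053988  75.        ]
```

View pics/crop1.png

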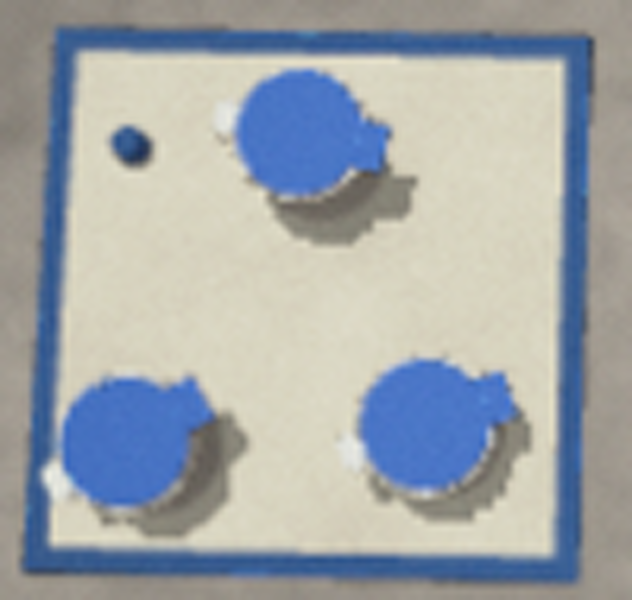

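The crop shows three white pots with blue lids and tabs to the right. Far pot A is centred at (300,132) with its tab at (388,150). Near-left pot B is at (126,440), tab (203,398). Near-right pot C is at (426,425), tab (508,392). The stopper is at (131,146).

```bash
python3 - <<'E'
from h import *
np.set_printoptions(precision=1,suppress=True)
cr=lambda x,y:(145+x/6.32-.42,175+y/6.316-.42)
for n,c,t,h in (("A",(300,132),(386,148),(225,117)),("B",(126,440),(203,399),(57,480)),("C",(426,425),(507,393),(352,454))):
    C,T,H=[back("top",cr(*p),z)[:2] for p,z in((c,75),(t,73),(h,71))]
    d=T-H; d2=T-C;print(n,C,"yaw",np.round(np.arctan2(d[1],d[0]),3),np.round(np.arctan2(d2[1],d2[0]),3),"dist",np.hypot(*d2),np.hypot(*(H-C)))
print("pad",[back("top",cr(*p),3)[:2] for p in((58,30),(590,38),(578,578),(28,570))], "cap",back("top",cr(131,146),15))
for p in((440,300),(535,292),(550,425),(452,434)): print("dish",back("top",np.array(p)*.64-.2,45))
print("side-check")
for p in((361,372),(427,440),(456,372)): print(back("side",np.array(p)*.64-.2,75))
print("vials",[back("top",np.array(p)*.64,55)[:2] for p in((293,227),(342,232))],"cup",back("top",np.array((440,218))*.64,80),"label",back("top",np.array((611,410))*.64,28))
E
python3 -c "
import rig;print([n for n in dir(rig) if n[0]!='_'])"
```

```text
A [613.6 118.5] yaw -1.753 -1.736 dist 38.9957788444376 35.37394465758206
B [475.8 189.5] yaw -1.049 -1.055 dist 37.488390826177366 35.2426740211146
C [484.2  58.3] yaw -1.184 -1.177 dist 37.879899903004414 34.95388588382498
pad [array([674.3, 249.2]), array([673.8,  -8.1]), array([417.6,  -7.1]), array([417.4, 248.8])] cap [616.  207.9  15. ]
dish [ 633.1 -136.8   45. ]
dish [ 650.9 -316.    45. ]
dish [ 405.4 -336.4   45. ]
dish [ 388.4 -158.    45. ]
side-check
[610.3 123.7  75. ]
[473.  197.2  75. ]
[483.4  64.2  75. ]
vials [array([767.3, 141.3]), array([758.7,  48.3])] cup [ 780.7 -134.6   80. ] label [ 432.1 -457.7   28. ]
['IKError', 'camera_info', 'finish_job', 'observe', 'read_camera']
```

```bash
cat >> h.py <<'E'
from scipy.spatial.transform import Rotation as Ro
import json
def grot(yaw,el,s=1):
    """tool along tab direction yaw, dipping el below level; jaws along +-pot y"""
    d=np.array([np.cos(yaw)*np.cos(el),np.sin(yaw)*np.cos(el),-np.sin(el)])
    y=s*np.array([-np.sin(yaw),np.cos(yaw),0]); return np.c_[np.cross(y,d),y,d]
def rows(R0,p0,R1,p1,n,const=True):
    w=Ro.from_matrix(R0.T@R1).as_rotvec()/n; w=np.radians(np.round(np.degrees(w),2))
    Rs=[R0@Ro.from_rotvec(w*k).as_matrix() for k in range(n+1)]
    dp=np.array(p1)-p0
    if const:
        d=np.linalg.solve(sum(Rs[:n]),dp); ds=[d]*n
    else: ds=[Rs[k].T@dp/n for k in range(n)]
    out=[list(np.round(d/1000,4))+list(np.round(np.degrees(w),2)) for d in ds]
    out=[[float(v)+0.0 for v in r] for r in out]
    path=np.array([p0+sum((Rs[k]@ds[k] for k in range(i)),np.zeros(3)) for i in range(n+1)])
    print(f"n={n} step {np.linalg.norm(ds[0]):.1f}mm {np.degrees(np.linalg.norm(w)):.2f}deg mid",np.round(path[n//2]))
    print(json.dumps(out[0]) if const else json.dumps(out)); return out
C={"A":(613.6,118.5,-1.745),"B":(475.8,189.5,-1.052),"C":(484.2,58.3,-1.18)}
E
python3 - <<'E'
from h import *
o=observe();x,y,a=C["C"];el=np.radians(45)
json.dump([[list(o["joints"]),list(o["tcp_pos"]),o["eef_rot"].tolist()]],open("log.json","w"))
for s in(1,-1):
    R=grot(a,el,s);print(s,np.degrees(Ro.from_matrix(o["eef_rot"].T@R).as_rotvec()))
    rows(o["eef_rot"],o["tcp_pos"],R,np.array([x,y,40])-100*R[:,2]+[0,0,80],28)
E
```

```text
1 [-38.29962701 -33.35891849 -92.33982907]
n=28 step 31.0mm 3.77deg mid [ 451. -278.  309.]
[0.0294, -0.0024, -0.0096, -1.37, -1.19, -3.3]
-1 [-32.1723928   36.93736788  77.44635298]
n=28 step 29.3mm 3.28deg mid [ 173. -157.  223.]
[0.0001, -0.0293, -0.0008, -1.15, 1.32, 2.77]
```

Call:
servo_tool(motion=[[0.0294,-0.0024,-0.0096,-1.37,-1.19,-3.3],[0.0294,-0.0024,-0.0096,-1.37,-1.19,-3.3],[0.0294,-0.0024,-0.0096,-1.37,-1.19,-3.3],[0.0294,-0.0024,-0.0096,-1.37,-1.19,-3.3],[0.0294,-0.0024,-0.0096,-1.37,-1.19,-3.3],[0.0294,-0.0024,-0.0096,-1.37,-1.19,-3.3],[0.0294,-0.0024,-0.0096,-1.37,-1.19,-3.3]], claw=-1)

```text
time: 0.85
tcp_pos: [325.3, -451.5, 301.6]
eef_rot: [[0.786, 0.616, -0.056], [0.594, -0.776, -0.212], [-0.174, 0.133, -0.976]]
contact_force: [0.0, 0.2, -1.2]
grip_width: 85.7
```

```bash
cat > log.py <<'E'
from h import *
o=observe();L=json.load(open("log.json"));L.append([list(o["joints"]),list(o["tcp_pos"]),o["eef_rot"].tolist()]);json.dump(L,open("log.json","w"))
print(o["time"],np.round(o["joints"],3),np.round(o["tcp_pos"]))
E
python3 log.py
```

```text
0.85 [-1.086 -0.016  1.693 -0.155  1.303 -0.145] [ 325. -452.  302.]
```

Call:
servo_tool(motion=[[0.0294,-0.0024,-0.0096,-1.37,-1.19,-3.3],[0.0294,-0.0024,-0.0096,-1.37,-1.19,-3.3],[0.0294,-0.0024,-0.0096,-1.37,-1.19,-3.3],[0.0294,-0.0024,-0.0096,-1.37,-1.19,-3.3],[0.0294,-0.0024,-0.0096,-1.37,-1.19,-3.3],[0.0294,-0.0024,-0.0096,-1.37,-1.19,-3.3],[0.0294,-0.0024,-0.0096,-1.37,-1.19,-3.3]])

```text
time: 1.55
tcp_pos: [452.0, -277.6, 309.1]
eef_rot: [[0.473, 0.881, -0.022], [0.796, -0.437, -0.418], [-0.378, 0.18, -0.908]]
contact_force: [0.5, 0.2, 0.2]
grip_width: 85.3
```

```bash
python3 log.py
```

```text
1.55 [-0.582 -0.103  1.799 -0.392  1.241  0.006] [ 452. -278.  309.]
```

Call:
servo_tool(motion=[[0.0294,-0.0024,-0.0096,-1.37,-1.19,-3.3],[0.0294,-0.0024,-0.0096,-1.37,-1.19,-3.3],[0.0294,-0.0024,-0.0096,-1.37,-1.19,-3.3],[0.0294,-0.0024,-0.0096,-1.37,-1.19,-3.3],[0.0294,-0.0024,-0.0096,-1.37,-1.19,-3.3],[0.0294,-0.0024,-0.0096,-1.37,-1.19,-3.3],[0.0294,-0.0024,-0.0096,-1.37,-1.19,-3.3]])

```text
time: 2.25
tcp_pos: [498.9, -71.2, 269.3]
eef_rot: [[0.094, 0.991, 0.096], [0.817, -0.021, -0.577], [-0.569, 0.132, -0.811]]
contact_force: [0.4, 1.3, 1.2]
grip_width: 85.4
```

```bash
python3 log.py
```

```text
2.25 [-0.055 -0.06   1.895 -0.65   1.229  0.209] [499. -71. 269.]
```

Call:
servo_tool(motion=[[0.0294,-0.0024,-0.0096,-1.37,-1.19,-3.3],[0.0294,-0.0024,-0.0096,-1.37,-1.19,-3.3],[0.0294,-0.0024,-0.0096,-1.37,-1.19,-3.3],[0.0294,-0.0024,-0.0096,-1.37,-1.19,-3.3],[0.0294,-0.0024,-0.0096,-1.37,-1.19,-3.3],[0.0294,-0.0024,-0.0096,-1.37,-1.19,-3.3],[0.0294,-0.0024,-0.0096,-1.37,-1.19,-3.3]])

```text
time: 2.95
tcp_pos: [457.5, 124.1, 188.7]
eef_rot: [[-0.272, 0.923, 0.272], [0.651, 0.385, -0.654], [-0.709, -0.001, -0.706]]
contact_force: [-0.1, 0.0, -0.4]
grip_width: 85.4
```

```bash
python3 log.py
```

```text
2.95 [ 0.441  0.112  1.958 -0.84   1.257  0.396] [457. 124. 189.]
```

```bash
cat > fk.py <<'E'
from h import *
from scipy.optimize import least_squares
def fk(q,P,s):
    E=lambda ax,a:Ro.from_euler(ax,a).as_matrix()
    R=E('z',q[0]+P[11]);p=R@[P[0],P[1],P[2]]
    R=R@E('y',q[1]);p=p+R@[0,0,P[3]]
    R=R@E('y',q[2]);p=p+R@[P[4],0,P[5]]
    R=R@E('z',s[0]*q[3]);p=p+R@[P[6],P[7],0]
    R=R@E('y',q[4]);p=p+R@[P[8],P[9],P[10]]
    R=R@E('z',s[1]*q[5]+P[12]);return R,p
def fit():
    L=json.load(open("log.json"));best=None
    for s in((1,1),(1,-1),(-1,1),(-1,-1)):
      for c in(0,np.pi/2,np.pi,-np.pi/2):
       for l in((0,0),(120,.0),(0,.2),(-120,0)):
        P0=np.array([0,l[0],200,400,0,400,0,0,0,0,250,l[1],c],float)
        def f(P):
            r=[(P[[4,6,7,8,9]])*1e-3]
            for q,p,R in L:
                A,b=fk(q,P,s);r+=[(b-p),500*(A-np.array(R)).ravel()]
            return np.concatenate(r)
        S=least_squares(f,P0,x_scale=[100]*11+[1,1],max_nfev=60)
        if best is None or S.cost<best[0]: best=(S.cost,S.x,s)
    return best
LO=np.array([-2.91,-.94,.18,-1.29,.17,-3]);HI=np.array([2.91,2.29,2.7,4.43,2.64,3])
def ik(R,p,q0,P,s):
    S=least_squares(lambda q:np.concatenate([fk(q,P,s)[1]-p,300*(fk(q,P,s)[0]-R).ravel()]),np.clip(q0,LO+.01,HI-.01),bounds=(LO,HI))
    return S.x,np.sqrt(2*S.cost)
E
python3 - <<'E'
from fk import *
c,P,s=fit();print(c,np.round(P,2).tolist(),s);json.dump([P.tolist(),s],open("P.json","w"))
E
```

```text
0.0011397589843421907 [0.02, 119.89, 298.2, 385.48, 47.69, 519.08, 0.35, 0.01, -0.08, 0.01, 286.06, -0.0, 1.57] (1, 1)
```

```bash
python3 - <<'E'
from fk import *
P,s=json.load(open("P.json"));P=np.array(P);np.set_printoptions(precision=2,suppress=True)
q=observe()["joints"]
for k,(x,y,a) in C.items():
  for e0 in(35,45,55):
    qq,e=ik(grot(a,np.radians(e0)),np.array([x,y,40]),q,P,s);q2,e2=ik(grot(a,np.radians(e0)),np.array([x,y,130]),qq,P,s)
    print(k,e0,qq,round(e,1),round(e2,1))
  # pour
  for yaw in(-1.2,-1.57,-1.9,-2.2):
    qq=q2.copy();em=[];
    for el in range(45,166,15):
        qq,e=ik(grot(yaw,np.radians(el)),np.array([510,-225,140]),qq,P,s);em.append(round(e))
    print("  pour",yaw,em,qq) if k=="C" else None
E
```

```text
A 35 [ 0.33  0.96  1.16 -0.8   1.6   0.73] 0.0 0.0
A 45 [ 0.29  0.86  1.25 -0.69  1.48  0.69] 0.0 0.0
A 55 [ 0.24  0.76  1.34 -0.57  1.36  0.63] 0.0 0.0
B 35 [ 0.6   0.57  1.84 -1.08  1.18  0.77] 0.0 0.0
B 45 [ 0.54  0.47  1.88 -0.94  1.06  0.62] 0.0 0.0
B 55 [ 0.47  0.39  1.91 -0.77  0.97  0.44] 0.0 0.0
C 35 [ 0.36  0.48  1.98 -1.18  1.09  0.79] 0.0 0.0
C 45 [ 0.29  0.38  2.02 -1.03  0.97  0.61] 0.0 0.0
C 55 [ 0.21  0.3   2.04 -0.83  0.87  0.38] 0.0 0.0
  pour -1.2 [0, 0, 0, 0, 0, 0, 0, 0, 0] [-0.82  1.03  1.02  0.5   2.31 -1.11]
  pour -1.57 [0, 0, 0, 0, 0, 0, 0, 0, 0] [-0.95  0.89  1.27  0.72  2.11 -0.97]
  pour -1.9 [0, 0, 0, 0, 0, 0, 0, 0, 0] [-1.05  0.75  1.51  0.88  1.9  -0.91]
  pour -2.2 [0, 0, 0, 0, 0, 0, 0, 0, 0] [-1.13  0.61  1.75  1.03  1.71 -0.89]
```

```bash
cat > go.py <<'E'
import sys
from h import *
# go.py pot dist_back n [el] : rows to the grasp pose backed off by dist
k,b,n=sys.argv[1],float(sys.argv[2]),int(sys.argv[3]);el=np.radians(float(sys.argv[4]) if len(sys.argv)>4 else 45);z=float(sys.argv[5]) if len(sys.argv)>5 else 40
o=observe();x,y,a=C[k];R=grot(a,el)
rows(o["eef_rot"],o["tcp_pos"],R,np.array([x,y,z])-b*R[:,2],n)
E
python3 go.py C 60 5; python3 -c "
from h import *
f=[observe()['contact_force'] for _ in range(5)];print(f)"
```

```text
n=5 step 22.0mm 0.05deg mid [462. 113. 146.]
[0.011, -0.0001, 0.0191, 0.03, 0.02, 0.04]
[array([-0.07862973,  0.03462106, -0.44800396]), array([-0.07862973,  0.03462106, -0.44800396]), array([-0.07862973,  0.03462106, -0.44800396]), array([-0.07862973,  0.03462106, -0.44800396]), array([-0.07862973,  0.03462106, -0.44800396])]
```

Call:
servo_tool(motion=[[0.011,0,0.0191,0,0,0],[0.011,0,0.0191,0,0,0],[0.011,0,0.0191,0,0,0],[0.011,0,0.0191,0,0,0],[0.011,0,0.0191,0,0,0],[0,0,0.01,0,0,0],[0,0,0,0,0,0],[0,0,0,0,0,0],[0,0,0,0,0,0]])

```text
time: 3.85
tcp_pos: [472.4, 90.2, 77.1]
eef_rot: [[-0.268, 0.924, 0.272], [0.653, 0.382, -0.654], [-0.708, 0.002, -0.706]]
contact_force: [-0.3, -0.1, -0.1]
grip_width: 85.4
```

```bash
cat > w.py <<'E'
from h import *
F=[];T=[]
for i in range(8):
    im=read_camera("side");o=observe();F.append(o["contact_force"]);T.append(o["joint_torque"])
F=np.array(F);print(o["time"],"F",F.mean(0).round(2),"sd",F.std(0).round(2),"tq",np.mean(T,0).round(3),"w",round(o["grip_width"],1),o["tcp_pos"].round(1),o["joints"].round(2))
cv2.imwrite("pics/last.png",cv2.resize(im[:,:,::-1],(800,600)))
E
python3 w.py; python3 go.py C 0 4
```

```text
4.25 F [-0.27 -0.05 -0.21] sd [0.39 0.6  0.53] tq [-2.6000e-02 -3.5608e+01 -2.3212e+01 -2.1190e+00  1.5390e+00 -2.0000e-03] w 85.6 [471.7  89.8  76. ] [ 0.36  0.31  2.01 -0.95  1.05  0.56]
n=4 step 12.4mm 0.03deg mid [478.  74.  58.]
[0.0004, -0.0001, 0.0124, 0.02, 0.02, 0.01]
```

View pics/last.png

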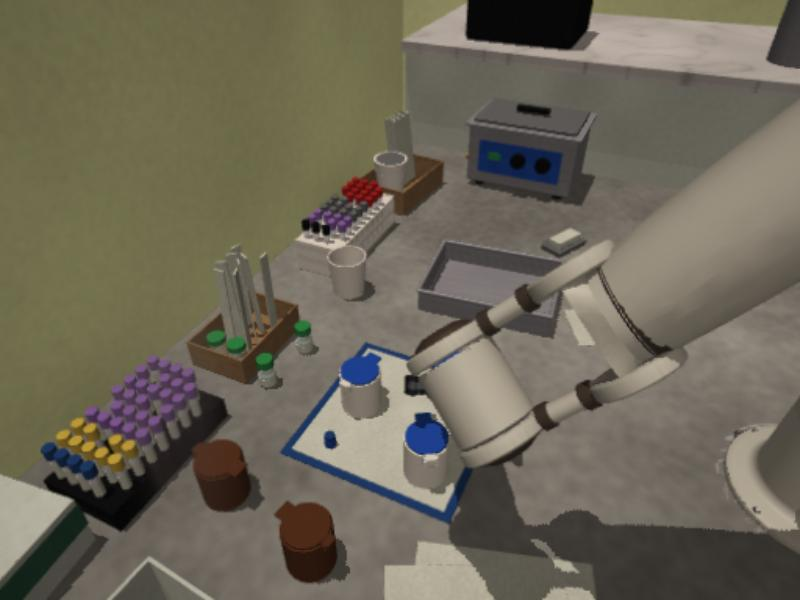

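The side view shows pot B (427,440) untouched, with the gripper behind the wrist at pot C. The way is clear, so I go in and grip.

Call:
servo_tool(motion=[[0,0,0.0124,0,0,0],[0,0,0.0124,0,0,0],[0,0,0.0124,0,0,0],[0,0,0.0124,0,0,0],[0,0,0,0,0,0]])

```text
time: 4.75
tcp_pos: [484.1, 55.6, 39.1]
eef_rot: [[-0.271, 0.925, 0.267], [0.652, 0.38, -0.656], [-0.708, -0.003, -0.706]]
contact_force: [0.3, -0.6, 0.4]
grip_width: 85.2
```

Call:
servo_tool(motion=[[0,0,0,0,0,0],[0,0,0,0,0,0],[0,0,0,0,0,0],[0,0,0,0,0,0],[0,0,0,0,0,0]], claw=1)

```text
time: 5.25
tcp_pos: [485.6, 57.6, 41.4]
eef_rot: [[-0.269, 0.924, 0.272], [0.652, 0.383, -0.654], [-0.708, 0.001, -0.706]]
contact_force: [-0.4, 1.2, 2.9]
grip_width: 61.6
```

```bash
python3 w.py
```

```text
5.65 F [-1.17  3.34  4.95] sd [0.51 0.6  0.73] tq [-1.6410e+00 -3.3860e+01 -1.9574e+01 -1.6740e+00  1.5150e+00 -1.3000e-02] w 61.7 [485.6  57.6  41.4] [ 0.29  0.38  2.02 -1.03  0.97  0.61]
```

Call:
servo_tool(motion=[[-0.007,0,-0.007,0,0,0],[-0.0141,0,-0.0141,0,0,0],[-0.0177,0,-0.0177,0,0,0],[-0.0177,0,-0.0177,0,0,0],[-0.0141,0,-0.0141,0,0,0],[0,0,0,0,0,0],[0,0,0,0,0,0],[0,0,0,0,0,0],[0,0,0,0,0,0]])

```text
time: 6.55
tcp_pos: [484.0, 57.1, 139.1]
eef_rot: [[-0.272, 0.924, 0.268], [0.652, 0.382, -0.655], [-0.708, -0.003, -0.706]]
contact_force: [0.9, -0.8, -2.2]
grip_width: 61.5
```

```bash
python3 w.py
```

```text
6.95 F [-0.02  0.44 -1.81] sd [0.39 0.54 0.26] tq [-2.0000e-03 -3.3984e+01 -2.7334e+01 -2.6460e+00  1.2690e+00  0.0000e+00] w 61.5 [485.   57.4 140.6] [ 0.29  0.16  2.02 -0.92  1.09  0.4 ]
```

```bash
python3 - <<'E'
from h import *
o=observe();rows(o["eef_rot"],o["tcp_pos"],o["eef_rot"],[504,-200,132],8)
E
```

```text
n=8 step 32.3mm 0.00deg mid [494. -71. 136.]
[-0.0209, -0.0101, 0.0225, 0.0, 0.0, 0.0]
```

Call:
servo_tool(motion=[[-0.0209,-0.0101,0.0225,0,0,0],[-0.0209,-0.0101,0.0225,0,0,0],[-0.0209,-0.0101,0.0225,0,0,0],[-0.0209,-0.0101,0.0225,0,0,0],[-0.0209,-0.0101,0.0225,0,0,0],[-0.0209,-0.0101,0.0225,0,0,0],[-0.0209,-0.0101,0.0225,0,0,0],[-0.0209,-0.0101,0.0225,0,0,0],[0,0,0,0,0,0],[0,0,0,0,0,0],[0,0,0,0,0,0]])

```text
time: 8.05
tcp_pos: [504.1, -199.7, 131.8]
eef_rot: [[-0.271, 0.924, 0.271], [0.652, 0.383, -0.654], [-0.708, -0.0, -0.706]]
contact_force: [0.5, 0.6, -1.8]
grip_width: 61.6
```

```bash
python3 w.py
```

```text
8.45 F [-0.07  0.17 -1.5 ] sd [0.42 0.6  0.75] tq [-1.0600e-01 -3.0813e+01 -2.8433e+01 -1.9920e+00  3.1400e-01 -4.0000e-03] w 61.7 [ 504.3 -200.   132. ] [-0.31  0.06  2.15 -1.08  0.66  0.09]
```

C weighs about 1.65 N, so it holds steel. Pouring it.

Call:
servo_tool(motion=[[0,0,0,0,7.2,0],[0,0,0,0,7.2,0],[0,0,0,0,7.2,0],[0,0,0,0,7.2,0],[0,0,0,0,7.2,0],[0,0,0,0,7.2,0],[0,0,0,0,7.2,0],[0,0,0,0,7.2,0],[0,0,0,0,7.2,0],[0,0,0,0,7.2,0],[0,0,0,0,7.2,0],[0,0,0,0,7.2,0],[0,0,0,0,7.2,0],[0,0,0,0,7.2,0],[0,0,0,0,7.2,0],[0,0,0,0,7.2,0],[0,0,0,0,0,0],[0,0,0,0,0,0],[0,0,0,0,0,0],[0,0,0,0,0,0]])

```text
time: 10.45
tcp_pos: [503.5, -201.6, 133.3]
eef_rot: [[-0.142, 0.926, -0.351], [0.357, 0.378, 0.854], [0.923, -0.004, -0.384]]
contact_force: [0.1, -0.9, -0.8]
grip_width: 61.6
```

```bash
python3 w.py; python3 - <<'E'
from h import *
im=read_camera("side")[130:270,180:400,::-1];im2=read_camera("top")[150:310,200:400,::-1]
a=cv2.resize(im,(628,400),interpolation=2);b=cv2.resize(im2,(500,400),interpolation=2)
cv2.imwrite("pics/pour1.png",cv2.resize(np.hstack([a,b]),(800,284)))
E
```

```text
10.85 F [-0.38 -0.43 -0.61] sd [0.61 0.55 0.66] tq [ 2.0000e-02 -5.8043e+01 -2.5316e+01  1.2890e+00  3.5850e+00 -0.0000e+00] w 61.3 [ 502.8 -201.4  131.5] [-0.8   0.92  1.14  0.44  2.18 -1.15]
```

View pics/pour1.png

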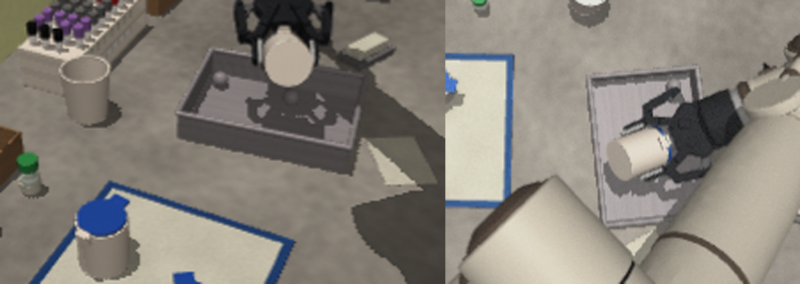

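The side view shows one ball in the dish at (220,78) and a darker one in shadow at (292,97). The top view shows a ball at (673,85). The weight fell to about 0.6 N, so the pot is empty.

```bash
python3 - <<'E'
from h import *
o=observe();R=grot(-1.18,np.radians(45));print(np.degrees(np.arcsin(-o["eef_rot"][2,2])))
rows(o["eef_rot"],o["tcp_pos"],R,[503,-200,142],16)
rows(R,np.array([503,-200,142.]),R,[485.3,57.6,120],8)
E
```

```text
22.316788564409276
n=16 step 0.8mm 7.04deg mid [ 504. -203.  137.]
[0.0003, 0.0, -0.0007, -0.02, -7.04, -0.02]
n=8 step 32.4mm 0.00deg mid [494. -71. 131.]
[0.0236, 0.0102, -0.0197, 0.0, 0.0, 0.0]
```

Call:
servo_tool(motion=[[0.0003,0,-0.0007,0,-7.04,0],[0.0003,0,-0.0007,0,-7.04,0],[0.0003,0,-0.0007,0,-7.04,0],[0.0003,0,-0.0007,0,-7.04,0],[0.0003,0,-0.0007,0,-7.04,0],[0.0003,0,-0.0007,0,-7.04,0],[0.0003,0,-0.0007,0,-7.04,0],[0.0003,0,-0.0007,0,-7.04,0],[0.0003,0,-0.0007,0,-7.04,0],[0.0003,0,-0.0007,0,-7.04,0],[0.0003,0,-0.0007,0,-7.04,0],[0.0003,0,-0.0007,0,-7.04,0],[0.0003,0,-0.0007,0,-7.04,0],[0.0003,0,-0.0007,0,-7.04,0],[0.0003,0,-0.0007,0,-7.04,0],[0.0003,0,-0.0007,0,-7.04,0]])

```text
time: 12.55
tcp_pos: [501.5, -200.2, 141.6]
eef_rot: [[-0.275, 0.927, 0.256], [0.667, 0.376, -0.644], [-0.693, -0.007, -0.721]]
contact_force: [-0.4, 0.3, -0.8]
grip_width: 61.5
```

Call:
servo_tool(motion=[[0.0236,0.0102,-0.0197,0,0,0],[0.0236,0.0102,-0.0197,0,0,0],[0.0236,0.0102,-0.0197,0,0,0],[0.0236,0.0102,-0.0197,0,0,0],[0.0236,0.0102,-0.0197,0,0,0],[0.0236,0.0102,-0.0197,0,0,0],[0.0236,0.0102,-0.0197,0,0,0],[0.0236,0.0102,-0.0197,0,0,0],[0,0,0,0,0,0],[0,0,0,0,0,0]])

```text
time: 13.55
tcp_pos: [485.0, 57.6, 124.5]
eef_rot: [[-0.278, 0.927, 0.253], [0.669, 0.376, -0.641], [-0.69, -0.009, -0.724]]
contact_force: [-0.0, 0.4, -0.4]
grip_width: 61.3
```

```bash
python3 - <<'E'
from h import *
o=observe();print(o["time"],o["tcp_pos"],o["eef_rot"].round(3))
rows(o["eef_rot"],o["tcp_pos"],grot(-1.18,np.radians(45)),[485.3,57.6,44],4)
im=read_camera("top")
cv2.imwrite("pics/t2.png",cv2.resize(im[150:310,140:360,::-1],(800,582),interpolation=2))
E
```

```text
13.55 [485.01791336  57.57057253 124.49526159] [[-0.278  0.927  0.253]
 [ 0.669  0.376 -0.641]
 [-0.69  -0.009 -0.724]]
n=4 step 20.1mm 0.38deg mid [485.  58.  84.]
[0.014, 0.0002, 0.0145, -0.14, -0.35, 0.03]
```

View pics/t2.png

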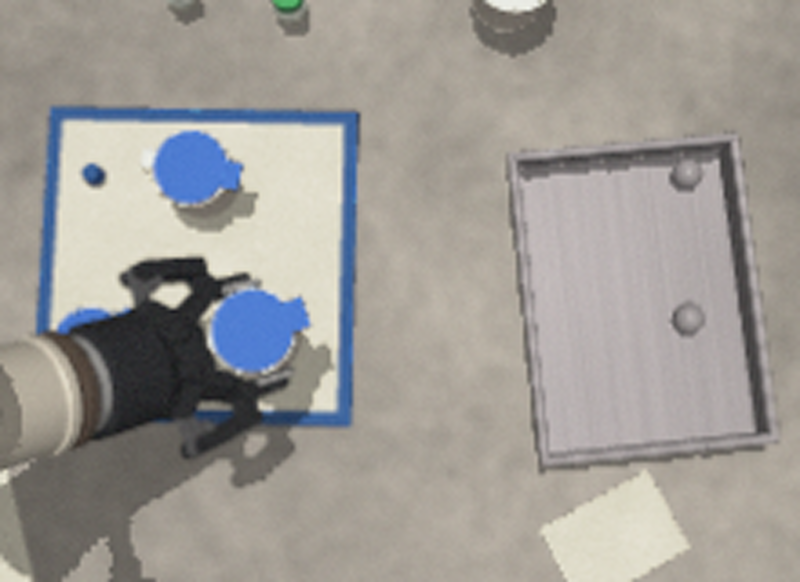

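The dish holds two balls, at (687,172) and (688,318). Pot C's lid is shut at (250,330). I lower it back onto its spot and release.

Call:
servo_tool(motion=[[0.014,0,0.0145,-0.1,-0.35,0],[0.014,0,0.0145,-0.1,-0.35,0],[0.014,0,0.0145,-0.1,-0.35,0],[0.014,0,0.0145,-0.1,-0.35,0],[0.001,0,0.001,0,0,0],[0,0,0,0,0,0],[0,0,0,0,0,0]])

```text
time: 14.3
tcp_pos: [485.0, 56.3, 43.2]
eef_rot: [[-0.269, 0.926, 0.266], [0.654, 0.378, -0.655], [-0.707, -0.002, -0.707]]
contact_force: [-0.4, -0.0, -0.6]
grip_width: 61.5
```

```bash
python3 w.py
```

```text
14.7 F [-0.   -0.24 -0.51] sd [0.27 0.36 0.41] tq [-6.6000e-02 -3.6547e+01 -2.1606e+01 -2.0320e+00  1.6980e+00 -3.0000e-03] w 61.4 [484.8  57.   42.7] [ 0.28  0.37  2.02 -1.02  0.97  0.6 ]
```

Call:
servo_tool(motion=[[0.0008,0,0.0008,0,0,0],[0,0,0,0,0,0]])

```text
time: 14.9
tcp_pos: [484.6, 56.9, 41.2]
eef_rot: [[-0.271, 0.925, 0.266], [0.653, 0.38, -0.655], [-0.707, -0.003, -0.707]]
contact_force: [0.5, -0.6, -0.6]
grip_width: 61.3
```

Call:
servo_tool(motion=[[0,0,0,0,0,0],[0,0,0,0,0,0],[0,0,0,0,0,0],[0,0,0,0,0,0],[0,0,-0.015,0,0,0],[0,0,-0.02,0,0,0],[0,0,-0.025,0,0,0],[0,0,-0.025,0,0,0]], claw=-1)

```text
time: 15.7
tcp_pos: [461.5, 113.7, 102.7]
eef_rot: [[-0.27, 0.925, 0.266], [0.654, 0.38, -0.655], [-0.707, -0.003, -0.707]]
contact_force: [1.0, -0.3, -0.5]
grip_width: 85.3
```

```bash
python3 - <<'E'
from h import *
o=observe();print(o["time"],o["tcp_pos"])
x,y,a=C["B"];R=grot(a,np.radians(45))
M=np.array([445,180,170.])
x1=np.array([x,y,40])-90*R[:,2]
rows(o["eef_rot"],o["tcp_pos"],R,x1+[0,0,40],8)
rows(R,x1+[0,0,40],R,[x,y,40],8)
im=read_camera("top")
cv2.imwrite("pics/t3.png",cv2.resize(im[175:270,145:245,::-1],(632,600),interpolation=2))
E
```

```text
15.7 [461.49154146 113.68960967 102.74215893]
n=8 step 17.3mm 0.93deg mid [455. 180. 123.]
[0.0075, 0.0051, -0.0147, -0.67, -0.01, -0.64]
n=8 step 15.2mm 0.00deg mid [460. 217.  92.]
[0.0035, 0.0, 0.0148, 0.0, 0.0, 0.0]
```

View pics/t3.png

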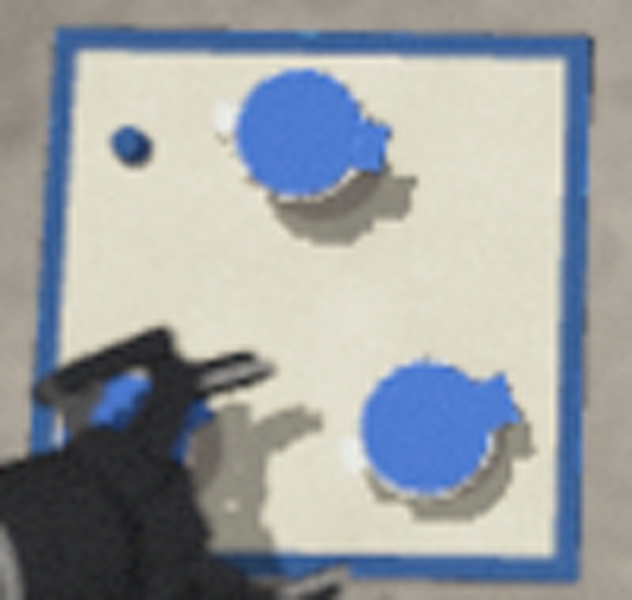

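Pot C is standing upright at (428,428) with its lid shut. Next is pot B.

Call:
servo_tool(motion=[[-0.0106,0,-0.0106,0,0,0],[-0.0106,0,-0.0106,0,0,0],[0.0075,0.0051,-0.0147,-0.67,0,-0.64],[0.0075,0.0051,-0.0147,-0.67,0,-0.64],[0.0075,0.0051,-0.0147,-0.67,0,-0.64],[0.0075,0.0051,-0.0147,-0.67,0,-0.64],[0.0075,0.0051,-0.0147,-0.67,0,-0.64],[0.0075,0.0051,-0.0147,-0.67,0,-0.64],[0.0075,0.0051,-0.0147,-0.67,0,-0.64],[0.0075,0.0051,-0.0147,-0.67,0,-0.64],[0,0,0,0,0,0]])

```text
time: 16.85
tcp_pos: [445.1, 245.4, 173.3]
eef_rot: [[-0.351, 0.867, 0.353], [0.614, 0.498, -0.612], [-0.707, 0.002, -0.708]]
contact_force: [-0.7, -0.5, 0.1]
grip_width: 85.5
```

```bash
python3 go.py B 40 6 45 42; python3 -c "
from h import *
print(observe()['tcp_pos'])"
```

```text
n=6 step 18.2mm 0.03deg mid [453. 230. 122.]
[0.0079, -0.0002, 0.0163, 0.03, -0.01, 0.0]
[445.0692727  245.44821506 173.29662337]
```

Call:
servo_tool(motion=[[0.0079,-0.0002,0.0163,0,0,0],[0.0079,-0.0002,0.0163,0,0,0],[0.0079,-0.0002,0.0163,0,0,0],[0.0079,-0.0002,0.0163,0,0,0],[0.0079,-0.0002,0.0163,0,0,0],[0.0079,-0.0002,0.0163,0,0,0],[0,0,0.01,0,0,0],[0,0,0.01,0,0,0],[0,0,0.01,0,0,0],[0,0,0.01,0,0,0],[0,0,0,0,0,0]])

```text
time: 17.95
tcp_pos: [475.4, 186.3, 40.5]
eef_rot: [[-0.351, 0.869, 0.349], [0.614, 0.495, -0.615], [-0.707, -0.001, -0.707]]
contact_force: [-0.6, -1.4, -0.7]
grip_width: 85.1
```

Call:
servo_tool(motion=[[0,0,0,0,0,0],[0,0,0,0,0,0],[0,0,0,0,0,0],[0,0,0,0,0,0],[0,0,0,0,0,0],[0,0,0,0,0,0]], claw=1)

```text
time: 18.55
tcp_pos: [476.3, 188.0, 42.1]
eef_rot: [[-0.35, 0.868, 0.352], [0.614, 0.496, -0.613], [-0.707, 0.002, -0.707]]
contact_force: [-0.7, 3.2, 5.2]
grip_width: 61.7
```

Call:
servo_tool(motion=[[-0.007,0,-0.007,0,0,0],[-0.0141,0,-0.0141,0,0,0],[-0.0177,0,-0.0177,0,0,0],[-0.0177,0,-0.0177,0,0,0],[-0.0141,0,-0.0141,0,0,0],[0,0,0,0,0,0],[0,0,0,0,0,0],[0,0,0,0,0,0],[0,0,0,0,0,0]])

```text
time: 19.45
tcp_pos: [474.6, 186.8, 139.4]
eef_rot: [[-0.352, 0.869, 0.348], [0.613, 0.496, -0.615], [-0.707, -0.003, -0.708]]
contact_force: [-0.5, -0.2, -2.1]
grip_width: 61.4
```

```bash
python3 w.py;python3 w.py; python3 - <<'E'
from h import *
o=observe();rows(o["eef_rot"],o["tcp_pos"],o["eef_rot"],[494,-196,132],10)
E
```

```text
19.85 F [ 0.31 -0.16 -1.9 ] sd [0.31 0.19 0.5 ] tq [ 0.0000e+00 -3.8445e+01 -2.7460e+01 -2.6970e+00  1.4140e+00  1.0000e-03] w 61.7 [475.5 187.3 141. ] [ 0.54  0.27  1.89 -0.87  1.18  0.45]
20.25 F [-0.11  0.19 -1.65] sd [0.61 0.52 0.38] tq [-1.0000e-03 -3.8472e+01 -2.7544e+01 -2.7040e+00  1.4080e+00 -0.0000e+00] w 61.7 [475.5 187.3 141.1] [ 0.54  0.27  1.89 -0.87  1.18  0.45]
n=10 step 38.4mm 0.00deg mid [485.  -4. 137.]
[-0.0236, -0.0174, 0.0248, 0.0, 0.0, 0.0]
```

Pot B weighs about 1.8 N, so it holds steel too. I carry it to the dish and pour.

Call:
servo_tool(motion=[[-0.0236,-0.0174,0.0248,0,0,0],[-0.0236,-0.0174,0.0248,0,0,0],[-0.0236,-0.0174,0.0248,0,0,0],[-0.0236,-0.0174,0.0248,0,0,0],[-0.0236,-0.0174,0.0248,0,0,0],[-0.0236,-0.0174,0.0248,0,0,0],[-0.0236,-0.0174,0.0248,0,0,0],[-0.0236,-0.0174,0.0248,0,0,0],[-0.0236,-0.0174,0.0248,0,0,0],[-0.0236,-0.0174,0.0248,0,0,0],[0,0,0,0,0,0]])

```text
time: 21.35
tcp_pos: [493.5, -200.5, 133.5]
eef_rot: [[-0.346, 0.872, 0.347], [0.615, 0.49, -0.617], [-0.708, -0.0, -0.706]]
contact_force: [0.3, -0.1, -1.4]
grip_width: 61.4
```

Call:
servo_tool(motion=[[0,0,0,0,7.2,0],[0,0,0,0,7.2,0],[0,0,0,0,7.2,0],[0,0,0,0,7.2,0],[0,0,0,0,7.2,0],[0,0,0,0,7.2,0],[0,0,0,0,7.2,0],[0,0,0,0,7.2,0],[0,0,0,0,7.2,0],[0,0,0,0,7.2,0],[0,0,0,0,7.2,0],[0,0,0,0,7.2,0],[0,0,0,0,7.2,0],[0,0,0,0,7.2,0],[0,0,0,0,7.2,0],[0,0,0,0,7.2,0],[0,0,0,0,0,0],[0,0,0,0,0,0],[0,0,0,0,0,0],[0,0,0,0,0,0]])

```text
time: 23.35
tcp_pos: [492.3, -198.8, 133.7]
eef_rot: [[-0.196, 0.873, -0.447], [0.366, 0.488, 0.792], [0.91, -0.009, -0.415]]
contact_force: [-0.6, 0.0, 0.8]
grip_width: 61.3
```

```bash
python3 w.py; python3 - <<'E'
from h import *
o=observe();R=grot(-1.052,np.radians(45));print(np.degrees(np.arcsin(-o["eef_rot"][2,2])))
rows(o["eef_rot"],o["tcp_pos"],R,[494,-196,142],16)
rows(R,np.array([494,-196,142.]),R,[475.8,187.8,135],10)
E
```

```text
23.75 F [-0.02  0.03 -0.45] sd [0.35 0.56 0.49] tq [ 4.8000e-02 -5.7992e+01 -2.5518e+01  9.9500e-01  3.6590e+00  0.0000e+00] w 61.4 [ 491.7 -198.7  131.9] [-0.76  0.91  1.14  0.33  2.19 -1.24]
24.287870843104404
n=16 step 0.8mm 6.92deg mid [ 494. -200.  137.]
[0.0003, 0.0002, -0.0007, -0.03, -6.92, -0.05]
n=10 step 38.4mm 0.00deg mid [485.  -4. 138.]
[0.0247, 0.0174, -0.0237, 0.0, 0.0, 0.0]
```

The weight fell to 0.45 N, so both balls are out. I bring the pot back upright and carry it home.

Call:
servo_tool(motion=[[0.0003,0.0002,-0.0007,0,-6.92,-0.05],[0.0003,0.0002,-0.0007,0,-6.92,-0.05],[0.0003,0.0002,-0.0007,0,-6.92,-0.05],[0.0003,0.0002,-0.0007,0,-6.92,-0.05],[0.0003,0.0002,-0.0007,0,-6.92,-0.05],[0.0003,0.0002,-0.0007,0,-6.92,-0.05],[0.0003,0.0002,-0.0007,0,-6.92,-0.05],[0.0003,0.0002,-0.0007,0,-6.92,-0.05],[0.0003,0.0002,-0.0007,0,-6.92,-0.05],[0.0003,0.0002,-0.0007,0,-6.92,-0.05],[0.0003,0.0002,-0.0007,0,-6.92,-0.05],[0.0003,0.0002,-0.0007,0,-6.92,-0.05],[0.0003,0.0002,-0.0007,0,-6.92,-0.05],[0.0003,0.0002,-0.0007,0,-6.92,-0.05],[0.0003,0.0002,-0.0007,0,-6.92,-0.05],[0.0003,0.0002,-0.0007,0,-6.92,-0.05]])

```text
time: 25.35
tcp_pos: [492.1, -196.7, 141.6]
eef_rot: [[-0.368, 0.87, 0.327], [0.635, 0.493, -0.595], [-0.679, -0.011, -0.734]]
contact_force: [0.1, -0.6, -1.2]
grip_width: 61.4
```

Call:
servo_tool(motion=[[0.0247,0.0174,-0.0237,0,0,0],[0.0247,0.0174,-0.0237,0,0,0],[0.0247,0.0174,-0.0237,0,0,0],[0.0247,0.0174,-0.0237,0,0,0],[0.0247,0.0174,-0.0237,0,0,0],[0.0247,0.0174,-0.0237,0,0,0],[0.0247,0.0174,-0.0237,0,0,0],[0.0247,0.0174,-0.0237,0,0,0],[0.0247,0.0174,-0.0237,0,0,0],[0.0247,0.0174,-0.0237,0,0,0],[0,0,0,0,0,0],[0,0,0,0,0,0],[0,0,0,0,0,0]])

```text
time: 26.65
tcp_pos: [475.4, 185.2, 146.6]
eef_rot: [[-0.369, 0.871, 0.324], [0.637, 0.491, -0.594], [-0.677, -0.013, -0.736]]
contact_force: [0.5, -0.2, -1.2]
grip_width: 61.6
```

```bash
python3 - <<'E'
from h import *
o=observe();print(o["time"],o["tcp_pos"],o["eef_rot"].round(3))
rows(o["eef_rot"],o["tcp_pos"],grot(-1.052,np.radians(45)),[476.2,188,44],5)
im=read_camera("top")
cv2.imwrite("pics/t4.png",cv2.resize(im[150:310,140:360,::-1],(800,582),interpolation=2))
E
```

```text
26.65 [475.35021305 185.22412836 146.5722559 ] [[-0.369  0.871  0.324]
 [ 0.637  0.491 -0.594]
 [-0.677 -0.013 -0.736]]
n=5 step 20.5mm 0.51deg mid [475. 187. 106.]
[0.0144, 0.0006, 0.0146, -0.15, -0.48, 0.06]
```

View pics/t4.png

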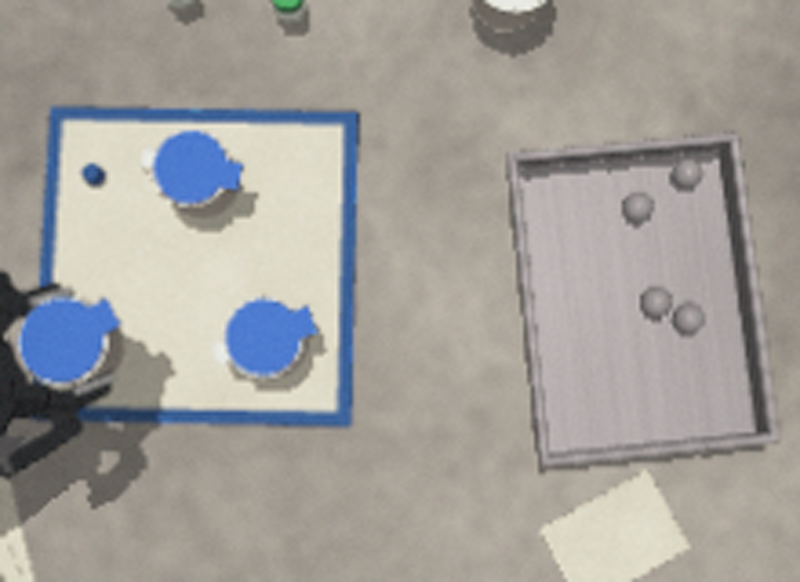

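The dish now holds four balls: (687,172), (637,208), (656,302) and (688,318). Pot B's lid is shut at (65,340). Lowering B.

Call:
servo_tool(motion=[[0.0144,0.0006,0.0146,-0.15,-0.48,0],[0.0144,0.0006,0.0146,-0.15,-0.48,0],[0.0144,0.0006,0.0146,-0.15,-0.48,0],[0.0144,0.0006,0.0146,-0.15,-0.48,0],[0.0144,0.0006,0.0146,-0.15,-0.48,0],[0.0005,0,0.0005,0,0,0],[0,0,0,0,0,0],[0,0,0,0,0,0]])

```text
time: 27.5
tcp_pos: [477.1, 188.6, 44.5]
eef_rot: [[-0.354, 0.867, 0.352], [0.613, 0.499, -0.613], [-0.707, -0.001, -0.707]]
contact_force: [-0.4, -0.4, -0.6]
grip_width: 61.6
```

```bash
python3 w.py
```

```text
27.9 F [-0.21  0.13 -0.46] sd [0.42 0.48 0.32] tq [-5.0000e-02 -4.0682e+01 -2.2466e+01 -2.1380e+00  1.7230e+00 -4.0000e-03] w 61.5 [476.7 188.9  43.8] [ 0.54  0.46  1.88 -0.94  1.06  0.61]
```

Call:
servo_tool(motion=[[0.0006,0,0.0006,0,0,0],[0.0006,0,0.0006,0,0,0],[0,0,0,0,0,0]])

```text
time: 28.2
tcp_pos: [476.5, 188.8, 41.7]
eef_rot: [[-0.356, 0.866, 0.352], [0.611, 0.5, -0.613], [-0.707, -0.003, -0.707]]
contact_force: [-0.3, 1.0, -0.0]
grip_width: 61.9
```

Call:
servo_tool(motion=[[0,0,0,0,0,0],[0,0,0,0,0,0],[0,0,0,0,0,0],[0,0,0,0,0,0],[0,0,-0.015,0,0,0],[0,0,-0.02,0,0,0],[0,0,-0.03,0,0,0],[0,0,-0.03,0,0,0],[-0.0141,0,-0.0141,0,0,0],[-0.0141,0,-0.0141,0,0,0],[0,0,0,0,0,0]], claw=-1)

```text
time: 29.3
tcp_pos: [444.5, 249.1, 152.5]
eef_rot: [[-0.352, 0.865, 0.356], [0.614, 0.501, -0.61], [-0.706, 0.004, -0.708]]
contact_force: [0.2, 0.7, -0.9]
grip_width: 85.4
```

```bash
python3 - <<'E'
from h import *
o=observe();print(o["time"],o["tcp_pos"])
x,y,a=C["A"];R=grot(a,np.radians(45));x1=np.array([x,y,41])-90*R[:,2]+[0,0,40]
rows(o["eef_rot"],o["tcp_pos"],R,x1,9)
rows(R,x1,R,np.array([x,y,41])-40*R[:,2],5)
E
```

```text
29.3 [444.50796971 249.08997899 152.50409553]
n=9 step 21.8mm 4.45deg mid [530. 235. 149.]
[-0.0078, 0.0183, 0.009, 3.16, -0.01, 3.13]
n=5 step 16.6mm 0.00deg mid [622. 167. 114.]
[0.0057, 0.0, 0.0157, 0.0, 0.0, 0.0]
```

Call:
servo_tool(motion=[[-0.0078,0.0183,0.009,3.16,0,3.13],[-0.0078,0.0183,0.009,3.16,0,3.13],[-0.0078,0.0183,0.009,3.16,0,3.13],[-0.0078,0.0183,0.009,3.16,0,3.13],[-0.0078,0.0183,0.009,3.16,0,3.13],[-0.0078,0.0183,0.009,3.16,0,3.13],[-0.0078,0.0183,0.009,3.16,0,3.13],[-0.0078,0.0183,0.009,3.16,0,3.13],[-0.0078,0.0183,0.009,3.16,0,3.13],[0,0,0,0,0,0],[0,0,0,0,0,0]])

```text
time: 30.4
tcp_pos: [622.8, 178.6, 139.4]
eef_rot: [[0.118, 0.985, -0.129], [0.695, -0.175, -0.697], [-0.709, -0.007, -0.705]]
contact_force: [-0.6, 0.5, -1.1]
grip_width: 85.1
```

```bash
python3 go.py A 40 6 45 41; python3 -c "
from h import *
print(observe()['tcp_pos'])
im=read_camera('top')
cv2.imwrite('pics/t5.png',cv2.resize(im[150:270,130:270,::-1],(700,600),interpolation=2))"
```

```text
n=6 step 12.9mm 0.08deg mid [621. 162. 104.]
[0.0045, 0.0003, 0.0121, -0.06, 0.03, 0.04]
[622.771222   178.59037771 139.41907134]
```

View pics/t5.png

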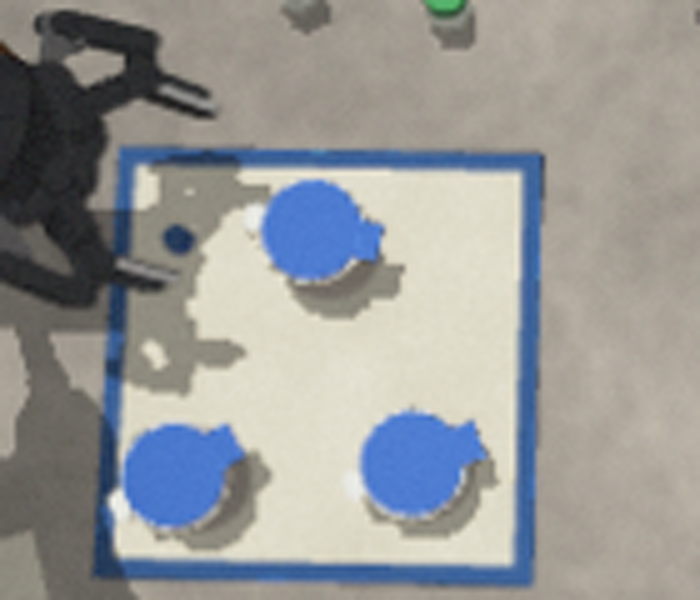

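Pots B (175,475) and C (412,465) are standing with their lids shut. The stopper (178,240) is undisturbed, and the jaws are lined up on A (312,230).

Call:
servo_tool(motion=[[0.0045,0.0003,0.0121,0,0,0],[0.0045,0.0003,0.0121,0,0,0],[0.0045,0.0003,0.0121,0,0,0],[0.0045,0.0003,0.0121,0,0,0],[0.0045,0.0003,0.0121,0,0,0],[0.0045,0.0003,0.0121,0,0,0],[0,0,0.01,0,0,0],[0,0,0.01,0,0,0],[0,0,0.01,0,0,0],[0,0,0.01,0,0,0],[0,0,0,0,0,0]])

```text
time: 31.55
tcp_pos: [613.0, 117.6, 41.0]
eef_rot: [[0.118, 0.984, -0.129], [0.695, -0.175, -0.698], [-0.71, -0.007, -0.705]]
contact_force: [-0.7, 0.2, -0.9]
grip_width: 85.0
```

Call:
servo_tool(motion=[[0,0,0,0,0,0],[0,0,0,0,0,0],[0,0,0,0,0,0],[0,0,0,0,0,0],[0,0,0,0,0,0],[0,0,0,0,0,0]], claw=1)

```text
time: 32.15
tcp_pos: [614.6, 119.4, 43.2]
eef_rot: [[0.12, 0.985, -0.125], [0.696, -0.174, -0.697], [-0.708, -0.003, -0.706]]
contact_force: [0.7, 4.3, 5.3]
grip_width: 61.4
```

Call:
servo_tool(motion=[[-0.007,0,-0.007,0,0,0],[-0.0141,0,-0.0141,0,0,0],[-0.0177,0,-0.0177,0,0,0],[-0.0177,0,-0.0177,0,0,0],[-0.0141,0,-0.0141,0,0,0],[0,0,0,0,0,0],[0,0,0,0,0,0],[0,0,0,0,0,0],[0,0,0,0,0,0]])

```text
time: 33.05
tcp_pos: [613.5, 118.6, 140.2]
eef_rot: [[0.117, 0.985, -0.13], [0.695, -0.174, -0.698], [-0.71, -0.008, -0.704]]
contact_force: [0.0, 0.2, -1.9]
grip_width: 61.4
```

```bash
python3 w.py;python3 w.py;python3 w.py
```

```text
33.45 F [ 0.13  0.2  -0.76] sd [0.35 0.46 0.37] tq [-3.0000e-03 -5.6394e+01 -2.9341e+01 -2.4970e+00  1.7330e+00  0.0000e+00] w 61.4 [614.4 118.9 141.9] [ 0.29  0.72  1.25 -0.68  1.59  0.6 ]
33.85 F [ 0.01 -0.06 -0.9 ] sd [0.47 0.53 0.33] tq [-1.0000e-03 -5.6427e+01 -2.9410e+01 -2.5020e+00  1.7270e+00 -0.0000e+00] w 61.1 [614.4 118.9 142.1] [ 0.29  0.72  1.25 -0.68  1.59  0.6 ]
34.25 F [ 0.1   0.21 -0.67] sd [0.45 0.34 0.49] tq [  0.    -56.462 -29.423  -2.503   1.728  -0.   ] w 61.5 [614.4 118.9 142. ] [ 0.29  0.72  1.25 -0.68  1.59  0.6 ]
```

A weighs 0.78 N, so it holds plastic. It goes straight back down, untipped.

Call:
servo_tool(motion=[[0.0141,0,0.0141,0,0,0],[0.0177,0,0.0177,0,0,0],[0.0177,0,0.0177,0,0,0],[0.0141,0,0.0141,0,0,0],[0.0055,0,0.0055,0,0,0],[0,0,0,0,0,0],[0,0,0,0,0,0],[0,0,0,0,0,0]])

```text
time: 35.05
tcp_pos: [614.1, 118.8, 44.3]
eef_rot: [[0.12, 0.985, -0.127], [0.695, -0.174, -0.697], [-0.709, -0.005, -0.706]]
contact_force: [-0.7, -0.1, -1.5]
grip_width: 61.5
```

```bash
python3 w.py
```

```text
35.45 F [ 0.06  0.2  -0.5 ] sd [0.48 0.41 0.42] tq [ 1.4000e-02 -5.7838e+01 -2.6902e+01 -2.3350e+00  1.9340e+00  0.0000e+00] w 61.5 [613.9 118.7  44.4] [ 0.29  0.86  1.25 -0.69  1.49  0.68]
```

Call:
servo_tool(motion=[[0.0006,0,0.0006,0,0,0],[0.0005,0,0.0005,0,0,0],[0,0,0,0,0,0]])

```text
time: 35.75
tcp_pos: [613.9, 118.8, 43.2]
eef_rot: [[0.119, 0.985, -0.127], [0.695, -0.174, -0.698], [-0.709, -0.005, -0.705]]
contact_force: [-1.2, -0.2, 1.2]
grip_width: 61.2
```

Call:
servo_tool(motion=[[0,0,0,0,0,0],[0,0,0,0,0,0],[0,0,0,0,0,0],[0,0,0,0,0,0],[0,0,-0.015,0,0,0],[0,0,-0.02,0,0,0],[0,0,-0.03,0,0,0],[0,0,-0.03,0,0,0],[0,0,-0.03,0,0,0],[-0.0177,0,-0.0177,0,0,0],[-0.0177,0,-0.0177,0,0,0],[-0.0177,0,-0.0177,0,0,0],[-0.0177,0,-0.0177,0,0,0],[0,0,0,0,0,0],[0,0,0,0,0,0],[0,0,0,0,0,0]], claw=-1)

```text
time: 37.35
tcp_pos: [629.7, 205.5, 229.7]
eef_rot: [[0.118, 0.985, -0.129], [0.695, -0.175, -0.698], [-0.71, -0.008, -0.704]]
contact_force: [-0.1, -0.5, -1.0]
grip_width: 85.6
```

```bash
python3 - <<'E'
from h import *
o=observe();print(o["time"],o["contact_force"],o["dq"].round(3))
a=cv2.resize(read_camera('top')[140:310,110:400,::-1],(800,469),interpolation=2);cv2.imwrite('pics/t6.png',a)
cv2.imwrite('pics/s6.png',cv2.resize(read_camera('side')[:,:,::-1],(800,600)))
E
```

```text
37.35 [-0.09381903 -0.51132236 -0.96044025] [ 0.003  0.015  0.008 -0.002 -0.002 -0.   ]
```

View pics/t6.png

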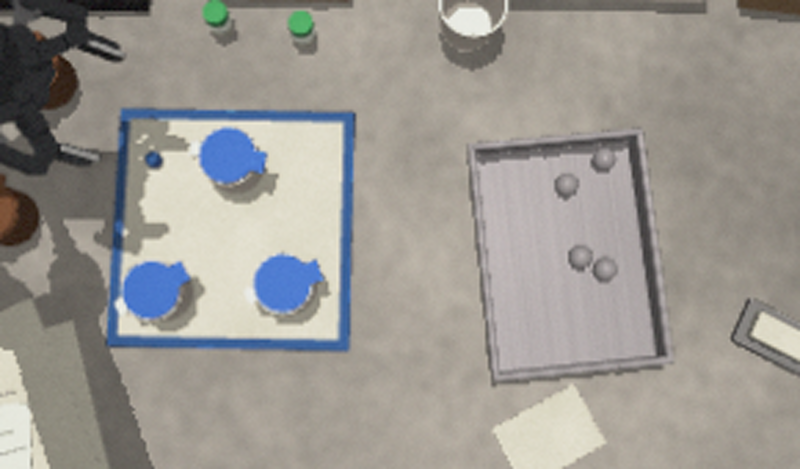

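View pics/s6.png

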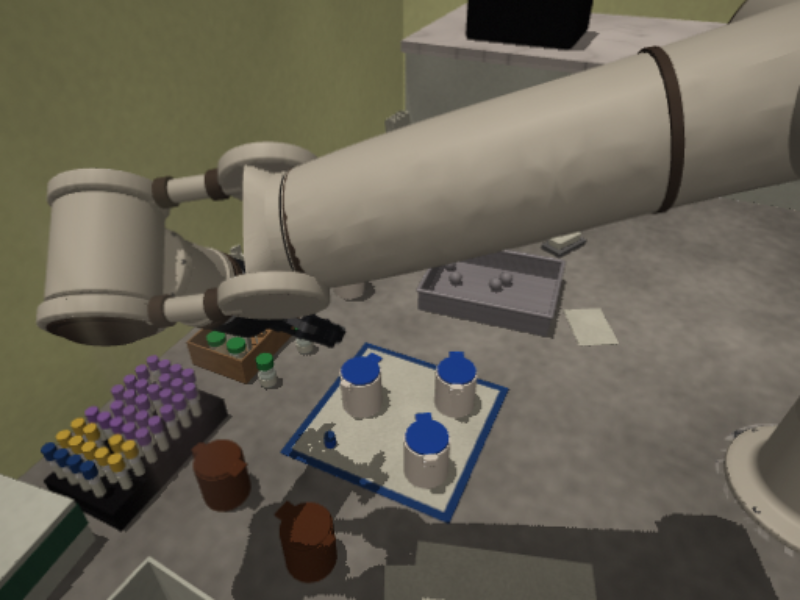

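The top view shows the three lids shut at (229,157), (153,291) and (284,284), and four balls in the dish at (603,159), (566,184), (580,257) and (605,268). The side view confirms the pots are upright and the stopper (330,438) and vials are in place. The robot is touching nothing, so I hand in.

```bash
python3 -c "
from rig import *
print(finish_job())"
```

```text
the job is handed in; nothing more can be done
None
```

The job is done and handed in at about 37.5 s of the 67 s allowed. I lifted each pot once and judged it by weight:

| Pot (position on the pad) | Weight lifted | Contents | Action |
|---|---|---|---|
| Near right | about 1.65 N | two steel balls | Tipped into the dish, stood back in place |
| Near left | about 1.8 N | two steel balls | Tipped into the dish, stood back in place |
| Far | about 0.78 N | one plastic ball | Set back down without tipping |

The two poured pots weighed about 0.6 N and 0.45 N afterwards, which matches empty pots.

The last pictures show four balls in the dish and all three pots upright on the pad with their lids shut. The stopper, vials and labels look undisturbed. The foam cup is clear in the top view but mostly hidden behind the arm in the side view. The gripper was open and clear of everything.

No check failed or disagreed. The weight readings were noisy, about 0.2 N even after averaging, but the steel and plastic pots differed by about 1 N. The tilt reached about 110 to 115° of the 115° I commanded, and both pots still emptied fully.

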